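# Load the warming cabinet and latch its door

## Task

Start the warm incubation: pull every vial that is in the rack up out of it and stand each upright in a pocket of its own in the carriage pulled out of the small cabinet. Then push the carriage fully home, push the cabinet's door shut until its latch tongue snaps in behind the keeper, and only then press the start button on the roof all the way down and let it go. Leave the other things on the bench where they are.

Things in the scene. Friction and masses are not known exactly. Their poses are not given: they have to be found in the camera images.
- cabinet: small white warming cabinet on the left of the worktop, 190 mm wide (y), 160 deep (x), 135 high, fixed. Origin: centre of its underside, on the worktop; x points from its open front to its back (front edge of roof and walls at x = -80 mm), y to its left, z up. A carriage slides in it, a door is hinged at its left front edge, a start button stands on the roof
- carriage (a joint): how far the carriage is pulled out, m: 0 = fully home against its stop, 0.125 = fully out; slides level along the cabinet's x axis, stays where it is left, takes about 2 N to move
- carriage_handle (a point): middle of the carriage's loop handle: a level steel bar 8 mm thick, 110 mm long along the cabinet's y, 105 mm above the worktop, 52 mm in front of the pocket row. Home, it stands 7 mm in front of the roof's edge: push it home from the front with closed fingers, tips 85 to 95 mm above the worktop, so that the gripper's body passes over the roof
- pocket1 (a point): pocket 1 of the carriage: centre of its floor, 20 mm above the worktop. The pockets stand in one row along the cabinet's y, 32 mm apart, pocket1 at the left (+y); each is a square hole 19 mm wide, 38 mm deep, in a white block (x from -34 to +15.5 mm), and takes one vial, upright. Axes as the cabinet's; moves with the carriage
- pocket2 (a point): pocket 2 of the carriage: centre of its floor, 20 mm above the worktop. Like pocket1
- pocket3 (a point): pocket 3 of the carriage: centre of its floor, 20 mm above the worktop. Like pocket1
- pocket4 (a point): pocket 4 of the carriage: centre of its floor, 20 mm above the worktop. Like pocket1
- pocket5 (a point): pocket 5 of the carriage: centre of its floor, 20 mm above the worktop. Like pocket1
- door (a joint): door angle a, rad: 0 = shut, up to 2.2; starts wide open, stays where it is left. Hinge axis vertical, at x = -81, y = +101 mm of the cabinet. The door runs from the hinge along (-sin a, -cos a) in the cabinet's x, y, from 6 to 196 mm; its outer face is turned to (-cos a, +sin a), 20 mm outside the line through the hinge. Top 133 mm above the worktop. It strikes a carriage that is still out
- door_face (a point): point on the door's plain outer face, good to push at: 115 mm from the hinge axis, 110 mm above the worktop (the top edge is 23 mm higher). The point's x axis is square to the door and points to its inner side
- tongue (a joint): how far the latch tongue is pressed into the door, m: 0 = sprung out (9 mm beyond the door's free edge), 0.008 = in; spring 0.8 to 2 N. Its slope meets the keeper's lip on the cabinet's right wall about 0.07 rad before shut, is pressed in by 6 mm as the door goes on (3 to 10 N at door_face) and snaps out behind the lip in the last 0.01 rad; then the door cannot open
- tongue_tip (a point): tip of the latch tongue at the door's free edge, 60 mm above the worktop
- start_button (a joint): travel of the start button, m: 0 = up, 0.006 = fully down; springs back; about 5 N
- start_button_top (a point): centre of the top of the start button: a round grey cap 26 mm across, moves straight down; top 162 mm above the worktop; in the black collar on the roof, right of the middle
- vial_rack: white plastic vial rack, loose, 0.6 kg, 62 mm (x) by 190 mm (y) by 42 mm high. Origin: centre of its underside; z up. Five holes in one row along its y, at y = +68, +34, 0, -34, -68 mm, 16.5 mm wide; a vial stands in a hole, foot 6 mm above the worktop, upper 62 mm free. Between rack and cabinet stands a flat stirrer about 70 mm high; the bench behind it (about x 0.56, y -0.1) is free
- vial_1: glass vial with a grey-white screw cap, 100 mm tall, body 12.4 mm and cap 14 mm across, about 18 g. Origin: centre of its foot; z along it towards the cap. Three to five of the vials are there (None: absent), each upright in some hole of the rack at the start
- vial_2: A vial like vial_1, or absent (None)
- vial_3: A vial like vial_1, or absent (None)
- vial_4: A vial like vial_1, or absent (None)
- vial_5: A vial like vial_1, or absent (None)
- timer: white bench timer, 22 by 64 by 62 mm, origin: centre of its underside; not part of the job
- dropper_bottle: amber dropper bottle, 42 mm across, 105 mm tall, origin: centre of its underside; not part of the job
- marker_pen: marker pen, 135 mm long, lying, origin: centre of its underside; not part of the job
- jar_cap: white jar cap, 66 mm across, 20 mm high, origin: centre of its underside; not part of the job

How it is judged (in metres and radians):
On the way, in this order (a step that is already met when the one before it is completed fails the run):
1. every vial that is there stands in a pocket of the carriage, which is still out, and is let go (x of vial_1 in the frame of pocket3 between -0.008 and 0.008 m and y of vial_1 in the frame of pocket3 between -0.075 and 0.075 m and z of vial_1 in the frame of pocket3 between -0.008 and 0.008 m and angle between each of vial_1, vial_2, vial_3, vial_4, vial_5's own z axis and vertical below 0.3 rad and x of vial_2 in the frame of pocket3 between -0.008 and 0.008 m and y of vial_2 in the frame of pocket3 between -0.075 and 0.075 m and z of vial_2 in the frame of pocket3 between -0.008 and 0.008 m and x of vial_3 in the frame of pocket3 between -0.008 and 0.008 m and y of vial_3 in the frame of pocket3 between -0.075 and 0.075 m and z of vial_3 in the frame of pocket3 between -0.008 and 0.008 m and x of vial_4 in the frame of pocket3 between -0.008 and 0.008 m and y of vial_4 in the frame of pocket3 between -0.075 and 0.075 m and z of vial_4 in the frame of pocket3 between -0.008 and 0.008 m and x of vial_5 in the frame of pocket3 between -0.008 and 0.008 m and y of vial_5 in the frame of pocket3 between -0.075 and 0.075 m and z of vial_5 in the frame of pocket3 between -0.008 and 0.008 m and contact force between each of vial_1, vial_2, vial_3, vial_4, vial_5 and the fingers below 0.1 N and value of joint carriage above 0.03 m), for 0.3 s.
2. the carriage with the vials is pushed home (within 6 mm of its stop) (value of joint carriage below 0.006 m and x of vial_1 in the frame of pocket3 between -0.008 and 0.008 m and y of vial_1 in the frame of pocket3 between -0.075 and 0.075 m and z of vial_1 in the frame of pocket3 between -0.008 and 0.008 m and angle between each of vial_1, vial_2, vial_3, vial_4, vial_5's own z axis and vertical below 0.3 rad and x of vial_2 in the frame of pocket3 between -0.008 and 0.008 m and y of vial_2 in the frame of pocket3 between -0.075 and 0.075 m and z of vial_2 in the frame of pocket3 between -0.008 and 0.008 m and x of vial_3 in the frame of pocket3 between -0.008 and 0.008 m and y of vial_3 in the frame of pocket3 between -0.075 and 0.075 m and z of vial_3 in the frame of pocket3 between -0.008 and 0.008 m and x of vial_4 in the frame of pocket3 between -0.008 and 0.008 m and y of vial_4 in the frame of pocket3 between -0.075 and 0.075 m and z of vial_4 in the frame of pocket3 between -0.008 and 0.008 m and x of vial_5 in the frame of pocket3 between -0.008 and 0.008 m and y of vial_5 in the frame of pocket3 between -0.075 and 0.075 m and z of vial_5 in the frame of pocket3 between -0.008 and 0.008 m), for 0.2 s.
3. the door is shut (within 0.02 rad) and the tongue has sprung out behind the keeper (value of joint door below 0.02 rad and value of joint tongue below 0.002 m and value of joint carriage below 0.006 m), for 0.3 s.
4. the start button is pressed down by more than 4 mm of its 6 mm (value of joint start_button above 0.004 m and value of joint door below 0.02 rad and value of joint tongue below 0.002 m), for 0.02 s.
At the end, for the whole second after the job is handed in: Every vial that is there stands upright (within 0.3 rad) on the floor of a pocket of the carriage, at rest; the carriage is home within 6 mm; the door is shut within 0.02 rad with the latch tongue sprung out to within 2 mm; the start button is up again (all of step 3 and x of vial_1 in the frame of pocket3 between -0.008 and 0.008 m and y of vial_1 in the frame of pocket3 between -0.075 and 0.075 m and z of vial_1 in the frame of pocket3 between -0.008 and 0.008 m and angle between each of vial_1, vial_2, vial_3, vial_4, vial_5's own z axis and vertical below 0.3 rad and x of vial_2 in the frame of pocket3 between -0.008 and 0.008 m and y of vial_2 in the frame of pocket3 between -0.075 and 0.075 m and z of vial_2 in the frame of pocket3 between -0.008 and 0.008 m and x of vial_3 in the frame of pocket3 between -0.008 and 0.008 m and y of vial_3 in the frame of pocket3 between -0.075 and 0.075 m and z of vial_3 in the frame of pocket3 between -0.008 and 0.008 m and x of vial_4 in the frame of pocket3 between -0.008 and 0.008 m and y of vial_4 in the frame of pocket3 between -0.075 and 0.075 m and z of vial_4 in the frame of pocket3 between -0.008 and 0.008 m and x of vial_5 in the frame of pocket3 between -0.008 and 0.008 m and y of vial_5 in the frame of pocket3 between -0.075 and 0.075 m and z of vial_5 in the frame of pocket3 between -0.008 and 0.008 m and value of joint start_button below 0.002 m and linear speed of each of vial_1, vial_2, vial_3, vial_4, vial_5 below 0.03 m/s); the robot touches nothing.
It fails at once if the timer, dropper bottle, marker pen or jar cap is shifted by more than 30 mm (distance of any of timer, dropper_bottle, marker_pen, jar_cap from where it was at the start of the episode above 0.03 m).
Of vial_1, vial_2, vial_3, vial_4, vial_5 only 3 to 5 are there at a start; the rules pass over those that are not, and their reading is None.
At some moment in a run one of vial_rack may be knocked a few centimetres aside while the robot is not near it.
Once in a run the grip may slacken for a moment while it holds something.
It also fails if it takes over 210 s, if anything falls off the work surface, if the arm or the gripper's body presses on something with over 40 N, if the wrist force passes 120 N, or if a joint passes its speed limit or range.

## Robot

A 6-joint arm with a two-finger parallel gripper is mounted at the origin on a cart in front of the work surface, level with it; the furniture and walls round the work are solid. World frame = base frame: x ahead of the robot, y to its left, z up, the work surface at z = 0. Lengths are in mm, angles in rad, forces in N, time in s.
With the tool pointing down it reaches from about 300 to 775 mm from the base axis. Payload 14.6 kg.
Tool frame: the origin (TCP) lies at the very end of the fingers, on their centre line; the grasp point (between the pads) lies 19 mm behind it; z points along the fingers, y is the line along which they close (so a half turn about z gives the same grasp; the last joint's range is limited). The gripper opens to 94 mm and grips with 3 to 60 N. Pads are 16 mm wide; open, the fingers measure 119 mm over their backs; the gripper's body (75 mm by 177 mm) begins 78 mm behind the grasp point.
Start: joints at [1.05, 0.3, 1.521, -0, 1.321, -0.067], TCP at [241.107, 494.324, 205.446] pointing down, gripper open.
Joint ranges: [-3.03, 3.03], [-0.79, 2.21], [0.23, 2.52], [-1.04, 4.18], [0, 3.07], [-2.55, 2.55]. Speed limits (rad/s): [2.22, 2.22, 2.57, 3.14, 3.14, 3.14].

## Interface

Orientations are given as [roll, pitch, yaw] about the fixed x, y, z axes, in that order (R = Rz(yaw) Ry(pitch) Rx(roll)).
In Python, from cell import manip, eyes, ticket gives the robot as it stands. The module is installed in compiled form; this text tells all that it offers.
- The arm moves only by the tool arm_command, never from a script. Its argument "plan" is a list of rows, each a list of 5 numbers: the opening, from -1 (shut) to 1 (fully open), then the shift along the tool's x, y, z in m, then the turn about the tool's z in rad. In form: [[jaw, dx, dy, dz, roll], ...]. A call has 1 to 20 rows; each row shifts and turns the commanded pose from where the row before left it, along the tool's axes as they then stand; what a row does not reach is not made up. A row lasts 1/8 s, in which the tool goes at most 62.5 mm and 10.7 degrees, less where a joint would pass 70% of its speed; a pose out of reach is approached as far as the arm can. A call is refused whole if a number of a shift passes 0.0625 or a number of a turn 0.188, either way. A call with a gripper value outside its range is refused whole. The fingers move at their own pace and stop on an object; "newtons" is the grip in N (left out, the last holds). Time passes only in rows, so rows that do not move let the fingers close. It gives the time, the measured TCP pose, the force, the opening and the grip force at its end, in the units of the state.
- manip.read_state(): the state, without advancing time (a new reading comes with each control period).
- eyes.camera(name): name is "side" or "top" or "wrist"; returns a dict with "img" (384x512x3 uint8, blue, green, red), "z_map" (384x512 float32, mm along the optical axis (not along the pixel's ray), 0 where there is no reading), "fx", "fy", "cx", "cy" (pixels), "dist" ([k1, k2, p1, p2, k3] as OpenCV has them; the pictures are not rectified), "eye" and "orientation" of the camera in the world. Camera axes: x right, y down, z forward; pixel columns grow to the right and rows downward; lengths in mm; the calibration is good to about 2 mm. A picture is of the moment at which its call begins.
- ticket.sign_off(): hands the job in; it is judged then, once.
The state is a dict: "clock": time; "joints": joint angles; "qd": joint speeds; "effort": joint torques, N m; "eef_pos": TCP position; "eef_rot": TCP orientation; "wrist_force": force on the tool from outside, world axes, zero at the start; "moment": the same for the moment, N m; "finger_gap": finger opening in mm; "finger_force": force on a finger pad.
Only numpy, scipy, OpenCV 4.12 (cv2) and the standard library are available. Lean on these libraries where they do the work, as an engineer would, in place of code of your own. Each camera call takes 0.05 s, during which the arm holds its last target. There are 200 camera calls.

## Working session

There is one attempt and no reset: what is moved stays moved. The work goes in short steps, Python scripts to look and compute and a tool call to move; the robot and the scene stay as the last step left them, time stands still between calls to the robot, and variables do not carry over. Pictures are saved under pics/ and viewed, at most 14 in all, crops included, and the job is handed in when it is done.

Besides the shell and the picture viewer there is one more tool, called after "Emit:" as name(argument=value, ...) on one line, values as JSON. arm_command: Moves the arm, as the interface text tells. Its arguments: {"type":"object","properties":{"plan":{"type":"array"},"newtons":{"type":"number"}},"required":["plan"]}

```bash
mkdir -p pics; cat > h.py <<'E'
import numpy as np, cv2
from cell import manip, eyes, ticket
from scipy.spatial.transform import Rotation as R
def cam(n):
    c=eyes.camera(n); np.savez('last_'+n+'.npz',**{k:np.array(v) for k,v in c.items()}); return c
def load(n): return dict(np.load('last_'+n+'.npz'))
def rot(c):
    o=np.array(c['orientation'],float)
    return o if o.shape==(3,3) else R.from_euler('xyz',o).as_matrix()
def D(c): return np.array(c['dist'],float)
def K(c): return np.array([[c['fx'],0,c['cx']],[0,c['fy'],c['cy']],[0,0,1]],float)
def cloud(c):
    z=c['z_map']; h,w=z.shape
    u,v=np.meshgrid(np.arange(w),np.arange(h))
    p=cv2.undistortPoints(np.stack([u.ravel(),v.ravel()],1).astype(float)[:,None],K(c),D(c))[:,0]
    P=np.c_[p,np.ones(len(p))]*z.ravel()[:,None]
    W=P@rot(c).T+np.array(c['eye']); W[z.ravel()<=0]=np.nan
    return W.reshape(h,w,3)
def ray(c,u,v,z):
    p=cv2.undistortPoints(np.array([[[u,v]]],float),K(c),D(c))[0,0]
    d=rot(c)@np.r_[p,1]; e=np.array(c['eye'],float)
    return e+d*(z-e[2])/d[2]
def proj(c,P):
    rv,_=cv2.Rodrigues(rot(c).T); t=-rot(c).T@np.array(c['eye'],float)
    return cv2.projectPoints(np.array(P,float).reshape(-1,3),rv,t,K(c),D(c))[0][:,0]
E
python3 - <<'E'
from h import *
print(manip.read_state())
for n in ('top','side','wrist'):
    c=cam(n); cv2.imwrite(f'pics/{n}0.png',cv2.resize(c['img'],(800,600),interpolation=cv2.INTER_CUBIC)); print(n,c['eye'],c['orientation'],c['fx'],c['dist'])
E
```

```text
{'clock': 0.0, 'joints': array([ 1.05041235e+00,  3.00501578e-01,  1.52160039e+00,  1.18640364e-05,
        1.32070977e+00, -6.65894623e-02]), 'qd': array([-0.00015775,  0.00089369,  0.00140916,  0.00080649,  0.00116463,
       -0.00070838]), 'effort': array([-1.33416226e-03, -5.31807947e+01, -3.52733624e+01,  7.07299495e-02,
        2.43280845e-02, -9.36589277e-05]), 'eef_pos': array([240.96651263, 494.09874666, 204.86144951]), 'eef_rot': array([-3.14037704e+00, -9.25840419e-05,  2.68779513e+00]), 'wrist_force': array([ 0.68821478, -0.09303811,  1.14238181]), 'moment': array([ 0.06525485, -0.00893008, -0.02961202]), 'finger_force': 0.0, 'finger_gap': 94.33799405030308}
top [ 126.33462281  314.48453565 1691.69205039] [-2.88062313e+00 -2.68448520e-03 -2.06898662e+00] 435.1628621551155 [0.02846941 0.         0.         0.         0.        ]
side [ 773.02060304 -783.82742076 1367.71134505] [-2.50359376 -0.00773899  0.29088222] 414.3856504165669 [-0.03924392  0.          0.          0.          0.        ]
wrist [175.39209741 526.9994329  384.44239965] [ 2.88772513e+00 -1.50819380e-04  1.11607791e+00] 268.88579426388515 [-0.02418905  0.          0.          0.          0.        ]
```

View pics/top0.png

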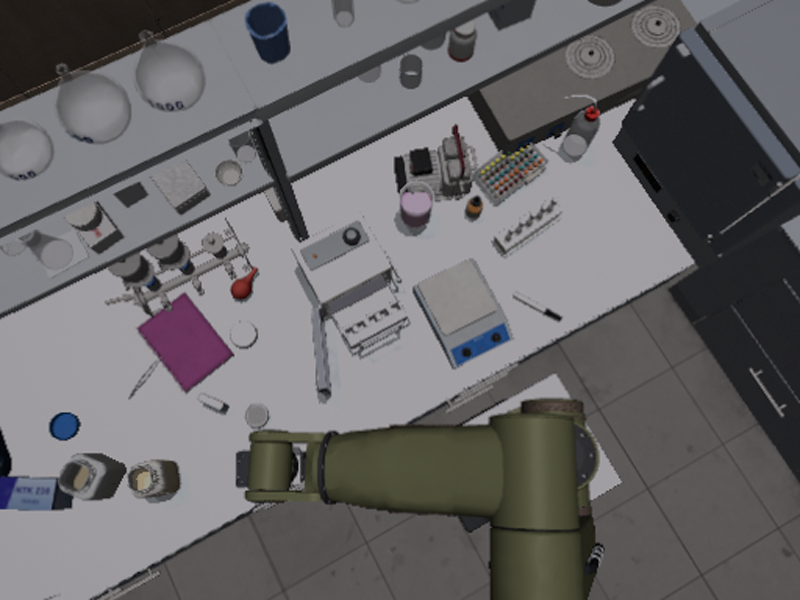

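View pics/side0.png

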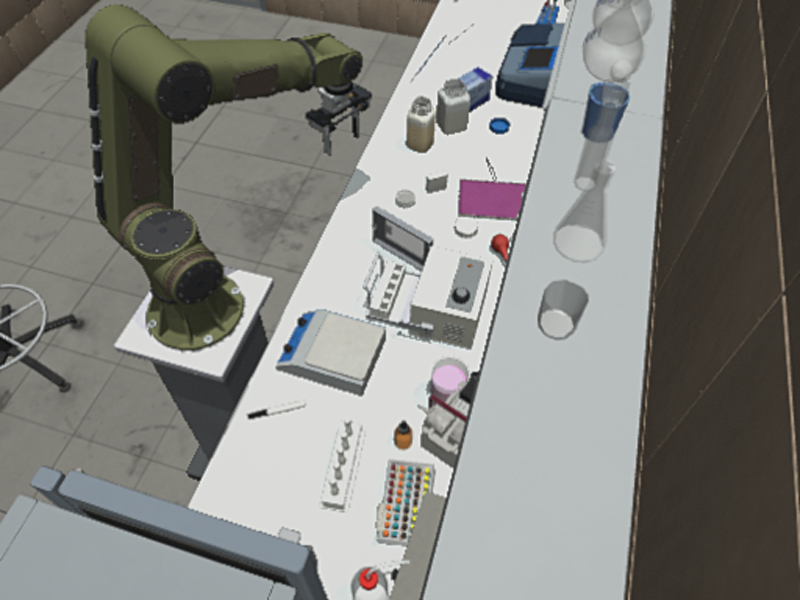

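The top view (800x600 scale) shows the cabinet at (345,262), the carriage at (372,320), the door near (322,352), the rack at (527,225), the button at (351,235) and the stirrer at (462,310). Next I'll crop closer.

```bash
python3 - <<'E'
from h import *
c=load('top'); s=load('side')
a=cv2.resize(c['img'][110:260,185:275],None,fx=4,fy=4,interpolation=cv2.INTER_CUBIC)
b=cv2.resize(c['img'][115:170,300:375],None,fx=5.3,fy=5.3,interpolation=cv2.INTER_CUBIC)
d=cv2.resize(s['img'][260:335,195:270],None,fx=4,fy=4,interpolation=cv2.INTER_CUBIC)
im=np.zeros((600,800,3),np.uint8); im[:600,:360]=a; im[:b.shape[0],370:370+b.shape[1]]=b; im[300:,370:670]=d
cv2.imwrite('pics/crop1.png',im); print(b.shape)
W=cloud(c)
# height map stats around cabinet & rack
for (u,v) in [(337,145),(220,150),(220,165),(206,225),(240,205)]:
    print(u,v,W[v,u].round(1))
E
```

```text
(292, 398, 3)
337 145 [ 505.7 -282.8   44.1]
220 150 [673.8 151.6 149.9]
220 165 [626.8 177.4 133.1]
206 225 [447.8 327.  136. ]
240 205 [479.5 174.2  17.3]
```

View pics/crop1.png

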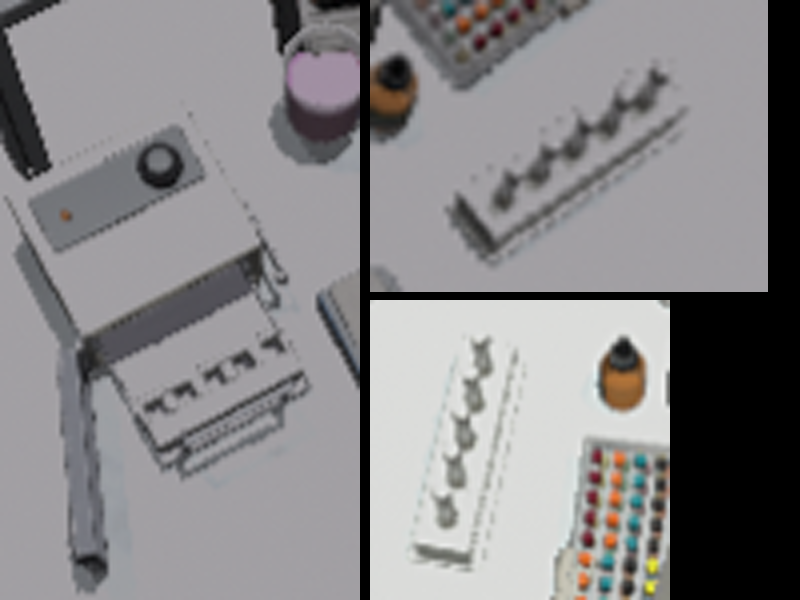

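The crop shows five vials in the rack, the carriage pockets at crop x 160-275, y 345-405, and the button at (160,165). I'll fit rough poses from the depth.

```bash
python3 - <<'E'
from h import *
c=load('top'); W=cloud(c); x,y,z=W[...,0],W[...,1],W[...,2]
def rect(m,n):
    P=W[m][:,:2].astype(np.float32); r=cv2.minAreaRect(P); print(n,len(P),np.round(r[0],1),np.round(r[1],1),round(r[2],2),'corners',cv2.boxPoints(r).round(0).tolist())
u,v=np.meshgrid(np.arange(512),np.arange(384))
cab=(u>183)&(u<262)&(v>130)&(v<205)
rect(cab&(abs(z-135)<8),'roof')
rk=(u>305)&(u<368)&(v>122)&(v<165)
rect(rk&(abs(z-42)<9),'rack')
for zz in range(30,120,10): print(zz,(rk&(abs(z-zz)<5)).sum(),end=' ')
d=(u>195)&(u<215)&(v>195)&(v<260); rect(d&(abs(z-133)<12),'door')
h=(u>215)&(u<270)&(v>180)&(v<232); rect(h&(abs(z-58)<8),'block'); rect(h&(abs(z-105)<12),'handle')
print(ray(c,185+160/4,110+163/4,162))
E
```

```text
roof 1825 [630.4 184. ] [214.6 257.6] 79.18 corners [[484.0, 103.0], [737.0, 54.0], [777.0, 265.0], [524.0, 314.0]]
rack 377 [ 560.6 -286.1] [140.9 187.8] 7.25 corners [[479.0, -202.0], [503.0, -388.0], [642.0, -370.0], [619.0, -184.0]]
30 46 40 274 50 114 60 23 70 21 80 16 90 12 100 38 110 33 door 274 [464. 330.] [ 23.4 193.6] 66.78 corners [[370.0, 357.0], [548.0, 281.0], [558.0, 303.0], [380.0, 379.0]]
block 447 [470.1 148.6] [ 59.  224.9] 3.2 corners [[434.0, 259.0], [447.0, 35.0], [506.0, 38.0], [493.0, 262.0]]
handle 70 [429.8 180.6] [ 15.3 116.8] 0.42 corners [[422.0, 239.0], [423.0, 122.0], [438.0, 122.0], [437.0, 239.0]]
[658.04577177 137.93546234 162.        ]
```

Emit:
arm_command(plan=[[1,0,0,-0.02,0.14],[1,0,0,-0.02,0.14],[1,0,0,-0.02,0.14],[1,0,0,-0.02,0.14],[1,0,0,-0.02,0.14],[1,0,0,-0.02,0.14],[1,0,0,-0.02,0.14],[1,0,0,-0.02,0.137],[0.2,-0.034,0.024,0,0],[0.2,-0.034,0.024,0,0],[0.2,-0.034,0.024,0,0],[0.2,-0.034,0.024,0,0],[0.2,-0.034,0.024,0,0],[0.2,-0.034,0.024,0,0],[0.2,-0.034,0.024,0,0],[0.2,-0.034,0.024,0,0],[0.2,-0.034,0.024,0,0],[0.2,-0.034,0.024,0,0]])

```text
clock: 2.4
eef_pos: [481.7, 153.1, 365.3]
eef_rot: [-3.141, 0.0, 1.571]
wrist_force: [1.0, 1.0, 0.1]
finger_gap: 56.1
finger_force: 0.0
```

```bash
python3 - <<'E'
from h import *
s=manip.read_state();print(s['clock'],s['eef_pos'],s['eef_rot'],s['finger_gap'])
c=cam('wrist'); print(c['eye'],c['orientation'])
cv2.imwrite('pics/w1.png',cv2.resize(c['img'],(800,600),interpolation=cv2.INTER_CUBIC))
E
```

```text
2.4 [481.70074392 153.08786498 365.32110088] [-3.14136355e+00  4.49434472e-05  1.57079964e+00] 56.095569020294505
[481.7631382  226.86014156 544.78833876] [ 2.88805257e+00  7.45980858e-04 -9.52344586e-04]
```

View pics/w1.png

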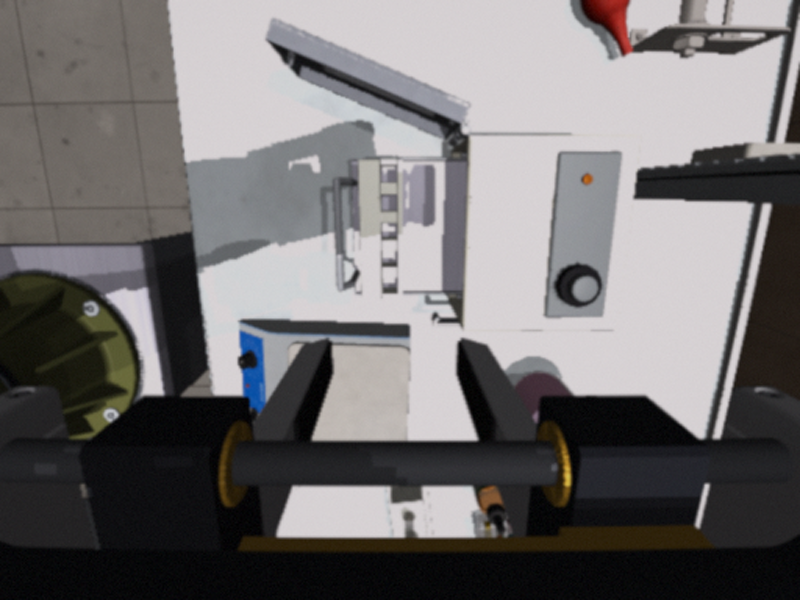

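The wrist view shows the roof's front edge from (467,133) to (462,328), the pockets in a column at x about 389 and y about 172 to 285, the handle at x about 341, and the button at (585,289). I'll enlarge the carriage area.

```bash
python3 - <<'E'
from h import *
c=load('wrist'); 
cv2.imwrite('pics/w1c.png',cv2.resize(c['img'][95:195,205:305],(600,600),interpolation=cv2.INTER_CUBIC))
f=1/1.5625
for n,u,v,z in [('roofL',467,133,135),('roofR',462,328,135),('roofbackR',613,330,135),('btn',585,289,162)]:
    print(n,ray(c,u*f,v*f,z).round(1))
E
```

```text
roofL [548.4 279.7 135. ]
roofR [551.  92. 135.]
roofbackR [707.4  89.5 135. ]
btn [660.6 139.1 162. ]
```

View pics/w1c.png

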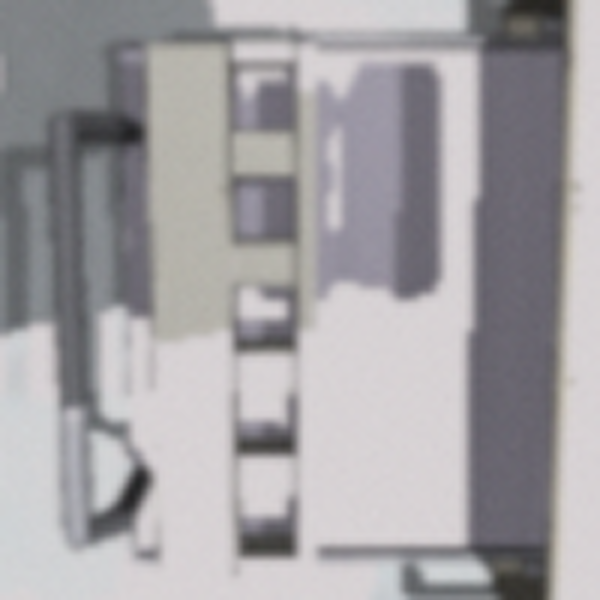

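```bash
python3 - <<'E'
from h import *
c=load('wrist')
P=[]
for n,u,v in [('p1',265,97.5),('p2',265,209),('p3',266.5,316),('p4',266.5,420),('p5',267.5,523)]:
    p=ray(c,205+u/6-.4,95+v/6-.4,58); P.append(p); print(n,p.round(1))
P=np.array(P); k=np.polyfit(P[:,1],P[:,0],1); print('slope',k[0], 'mean',P.mean(0), 'pitch',np.linalg.norm(P[4]-P[0])/4)
for n,u,v in [('hT',65,125),('hB',78,535)]: print(n,ray(c,205+u/6-.4,95+v/6-.4,109).round(1))
E
```

```text
p1 [475.4 247.4  58. ]
p2 [475.3 215.9  58. ]
p3 [475.6 184.7  58. ]
p4 [475.5 153.4  58. ]
p5 [475.7 121.5  58. ]
slope -0.0022942873920037284 mean [475.5212049  184.58835842  58.        ] pitch 31.498926305988352
hT [424.  238.5 109. ]
hB [423.9 129.1 109. ]
```

Emit:
arm_command(plan=[[0.2,-0.0386,0.002,0.002,0],[0.2,-0.0386,0.002,0.002,0],[0.2,-0.0386,0.002,0.002,0],[0.2,-0.0386,0.002,0.002,0],[0.2,-0.0386,0.002,0.002,0],[0.2,-0.0386,0.002,0.002,0],[0.2,-0.0386,0.002,0.002,0],[0.2,-0.0386,0.002,0.002,0],[0.2,-0.0386,0.002,0.002,0],[0.2,-0.0386,0.002,0.002,0],[0.2,-0.0386,0.002,0.002,0],[0.2,-0.0386,0.002,0.002,0]])

```text
clock: 3.95
eef_pos: [505.0, -310.1, 341.1]
eef_rot: [-3.141, -0.0, 1.571]
wrist_force: [-0.4, 0.7, -0.2]
finger_gap: 56.2
finger_force: 0.0
```

```bash
python3 - <<'E'
from h import *
s=manip.read_state();print(s['clock'],s['eef_pos'],s['eef_rot'],s['finger_gap'])
c=cam('wrist'); print(c['eye'],c['orientation'])
cv2.imwrite('pics/w2.png',cv2.resize(c['img'],(800,600),interpolation=cv2.INTER_CUBIC))
W=cloud(c); z=W[...,2]; m=((abs(z-105)<6)).astype(np.uint8); m[225:]=0
n,l,st,ce=cv2.connectedComponentsWithStats(m)
for i in range(1,n):
    if st[i,4]>15: print(ce[i].round(1),st[i], W[l==i].mean(0).round(1), ray(c,*ce[i],106).round(1))
E
```

```text
3.95 [ 505.01323796 -310.09045118  341.12745391] [-3.14122148e+00 -2.54092391e-04  1.57078870e+00] 56.209498443704774
[ 505.09725667 -236.36523569  520.63295452] [ 2.88837257e+00  8.23285742e-04 -9.55977254e-04]
[385.2  25.6] [355   0  54  53 543] [ 690.2 -103.8  105.4] [ 689.8 -103.9  106. ]
[402.4   5.6] [393   0  18  15 111] [712.2 -77.8 103.6] [711.1 -78.7 106. ]
[446.3  58.8] [437  47  17  24  68] [ 782.2 -146.   107.7] [ 783.4 -145.6  106. ]
[372.9  59.6] [368  53  11  15  63] [ 676.2 -148.2  107.4] [ 676.8 -147.9  106. ]
[362.6  92.1] [356  73  19  36 156] [ 666.3 -192.2  106.1] [ 666.3 -192.   106. ]
[328.6  93.3] [325  90   8   8  47] [ 617.1 -193.6  103.3] [ 616.4 -193.9  106. ]
[250.4 113.8] [246 109  10  10  73] [ 502.  -222.9  105.9] [ 502.  -222.9  106. ]
[253. 137.] [249 133   9   9  69] [ 505.9 -256.7  106. ] [ 505.9 -256.7  106. ]
[255.8 159. ] [252 155   9   9  66] [ 510.3 -290.2  105.7] [ 510.3 -290.1  106. ]
[258.2 180.1] [254 176   9   9  66] [ 514.  -323.4  105.5] [ 514.  -323.3  106. ]
[374.6 204.3] [371 186  11  39 102] [ 704.2 -364.4  103.1] [ 702.8 -363.3  106. ]
[260.5 200.5] [257 196   8  10  64] [ 518.  -357.   105.4] [ 517.9 -356.8  106. ]
```

View pics/w2.png

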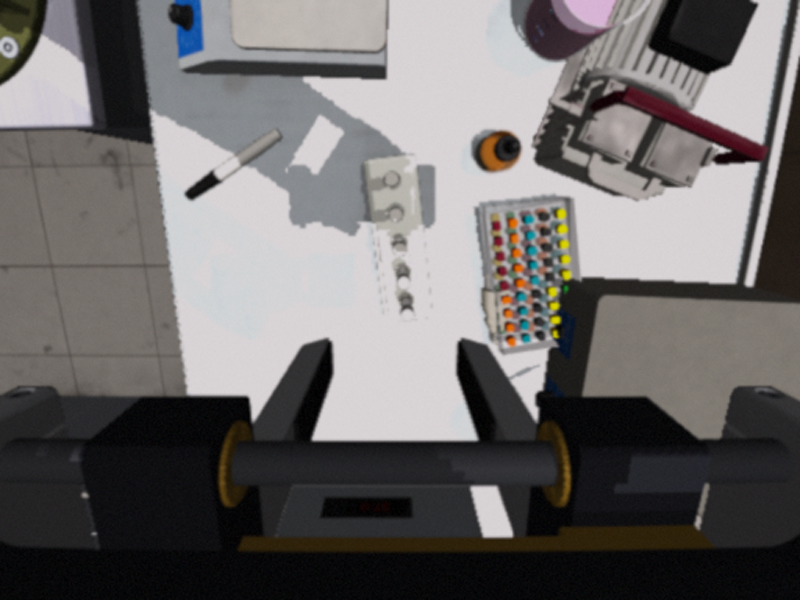

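The view shows five caps from (391,178) to (406,314). Depth puts them at (502,-223), (506,-257), (510,-290), (514,-323) and (518,-357). I'll take the far one first.

Emit:
arm_command(plan=[[-0.2,-0.0117,0.0032,0.05,0],[-0.2,-0.0117,0.0032,0.05,0],[-0.2,-0.0117,0.0032,0.05,0],[-0.2,-0.0117,0.0032,0.05,0],[-0.2,0,0,0.02,0],[-0.2,0,0,0.02,0],[-0.2,0,0,0.02,0],[-0.2,0,0,0.019,0],[-0.2,0,0,0,0],[-1,0,0,0,0],[-1,0,0,0,0],[-1,0,0,0,0],[-1,0,0,0,0],[-1,0,0,-0.02,0],[-1,0,0,-0.03,0],[-1,0,0,-0.04,0],[-1,0,0,-0.04,0],[-1,0,0,0,0]], newtons=15)

```text
clock: 6.25
eef_pos: [518.8, -356.4, 197.2]
eef_rot: [3.136, 0.004, 1.571]
wrist_force: [0.5, -0.5, -0.3]
finger_gap: 12.0
finger_force: 15.0
```

Emit:
arm_command(plan=[[-1,0.04,-0.0028,0,0],[-1,0.04,-0.0028,0,0],[-1,0.04,-0.0028,0,0],[-1,0.04,-0.0028,0,0],[-1,0.04,-0.0028,0,0],[-1,0.04,-0.0028,0,0],[-1,0.04,-0.0028,0,0],[-1,0.04,-0.0028,0,0],[-1,0.04,-0.0028,0,0],[-1,0.04,-0.0028,0,0],[-1,0.04,-0.0028,0,0],[-1,0.04,-0.0028,0,0],[-1,0.04,-0.0028,0,0],[-1,0.04,-0.0028,0,0],[-1,0.04,-0.0028,0,0],[-1,0,0,0,0]])

```text
clock: 8.25
eef_pos: [475.1, 246.1, 192.0]
eef_rot: [-3.141, 0.0, 1.574]
wrist_force: [0.1, -0.6, -0.8]
finger_gap: 12.1
finger_force: 15.0
```

```bash
python3 - <<'E'
from h import *
s=manip.read_state();print(s['clock'],s['eef_pos'],s['eef_rot'],s['finger_gap'])
c=cam('wrist')
im=c['img'][150:300,180:330]
cv2.imwrite('pics/w3.png',cv2.resize(c['img'],(800,600),interpolation=cv2.INTER_CUBIC))
t=np.array(s['eef_pos'])
print('tcp px',proj(c,[t])*1.5625, 'foot if hanging 60', proj(c,[t-[0,0,60]])*1.5625)
E
```

```text
8.25 [475.11680024 246.07912763 191.95119999] [-3.14057017e+00  2.76536032e-04  1.57362772e+00] 12.12777693760084
tcp px [[394.41098683 358.61553088]] foot if hanging 60 [[394.48453352 319.97543137]]
```

View pics/w3.png

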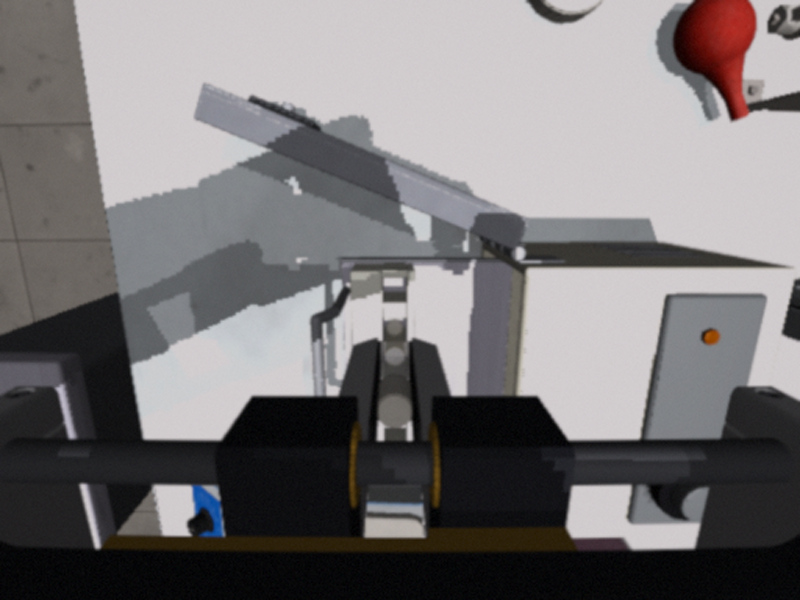

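The vial hangs straight between the fingers (395,330-410), and pocket 1 is visible at (396,285). I'll lower it.

Emit:
arm_command(plan=[[-1,0.002,0.0003,0,0],[-1,0,0,0.03,0],[-1,0,0,0.03,0],[-1,0,0,0.015,0],[-1,0,0,0.015,0],[-1,0,0,0.012,0],[-1,0,0,0.01,0],[-1,0,0,0,0],[-1,0,0,0,0]])

```text
clock: 9.43
eef_pos: [478.2, 247.1, 83.1]
eef_rot: [3.136, -0.003, 1.57]
wrist_force: [1.2, 2.9, 14.8]
finger_gap: 12.5
finger_force: 15.0
```

```bash
python3 - <<'E'
from h import *
c=cam('wrist')
W=cloud(c); 
cv2.imwrite('pics/w4.png',cv2.resize(c['img'][120:300,160:360],(667,600),interpolation=cv2.INTER_CUBIC))
z=W[...,2]
print(W[225:275:5,253].round(0))
E
```

```text
[[479. 252.  88.]
 [479. 254. 101.]
 [478. 255. 112.]
 [478. 256. 121.]
 [478. 257. 129.]
 [478. 259. 140.]
 [478. 259. 146.]
 [478. 261. 153.]
 [478. 259. 155.]
 [478. 257. 156.]]
```

View pics/w4.png

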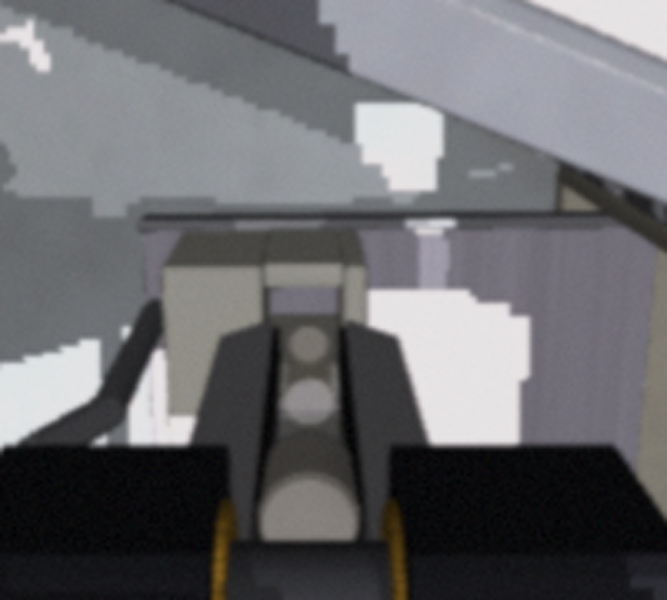

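```bash
python3 - <<'E'
from h import *
c=load('wrist'); f=.3
def r(u,v,z): return ray(c,160+u*f-.35,120+v*f-.35,z).round(1)
for n,u,v,z in [('p1 inner edge L',268,285,58),('p1 inner edge R',342,285,58),('block corner L',165,267,58),('corner R',363,265,58),('foot ctr?',308,345,58)]: print(n,r(u,v,z))
print(manip.read_state()['eef_pos'])
E
```

```text
p1 inner edge L [468.6 257.6  58. ]
p1 inner edge R [486.2 257.6  58. ]
block corner L [444.2 262.2  58. ]
corner R [491.2 262.5  58. ]
foot ctr? [478.1 242.4  58. ]
[478.24109555 247.09090881  83.15675709]
```

The foot is catching on the rib between pockets 1 and 2: the vial leans, with its foot at y≈242, while the pocket centre is at about (477,248). It has slid up in the grip. I'll lift it, shift +5 mm in y, and lower again.

Emit:
arm_command(plan=[[-1,0,0,-0.02,0],[-1,0.0055,0.0015,0,0],[-1,0,0,0,0],[-1,0,0,0.01,0],[-1,0,0,0.008,0],[-1,0,0,0.008,0],[-1,0,0,0,0]])

```text
clock: 10.35
eef_pos: [477.3, 251.6, 73.5]
eef_rot: [-3.14, 0.001, 1.571]
wrist_force: [0.6, -0.4, 0.2]
finger_gap: 12.6
finger_force: 15.0
```

```bash
python3 - <<'E'
from h import *
c=cam('wrist'); print(manip.read_state()['eef_pos'])
W=cloud(c); print(W[225:275:5,253].round(0).tolist())
cv2.imwrite('pics/w5.png',cv2.resize(c['img'][120:300,160:360],(667,600),interpolation=cv2.INTER_CUBIC))
E
```

```text
[477.58565842 251.74568282  74.08522576]
[[478.0, 257.0, 79.0], [478.0, 258.0, 90.0], [478.0, 260.0, 102.0], [478.0, 261.0, 111.0], [478.0, 262.0, 120.0], [478.0, 264.0, 130.0], [478.0, 264.0, 136.0], [478.0, 265.0, 143.0], [478.0, 264.0, 145.0], [478.0, 262.0, 145.0]]
```

Emit:
arm_command(plan=[[-1,0,0,0.01,0],[-1,-0.002,0,0,0],[-1,0,0,0,0],[-0.6,0,0,0,0],[-0.5,0,0,0,0],[-0.3,0,0,0,0],[-0.2,0,0,0,0],[-0.2,0,0,-0.02,0],[-0.2,0,0,-0.04,0],[-0.2,0,0,-0.04,0],[-0.2,-0.02,0,-0.04,0],[-0.2,0,0,0,0]])

```text
clock: 11.9
eef_pos: [478.8, 229.5, 207.4]
eef_rot: [3.137, -0.002, 1.57]
wrist_force: [0.2, -0.6, 0.0]
finger_gap: 37.3
finger_force: 0.0
```

```bash
python3 - <<'E'
from h import *
c=cam('wrist'); print(manip.read_state()['eef_pos'])
W=cloud(c); z=W[...,2]; m=(z>112)&(z<126)&(abs(W[...,0]-477)<14)&(W[...,1]>225)
print(m.sum(),W[m].mean(0))
cv2.imwrite('pics/w6.png',cv2.resize(c['img'][90:290,140:380],(720,600),interpolation=cv2.INTER_CUBIC))
E
```

```text
[478.06689374 229.67744694 205.28853861]
147 [478.36184908 260.26357563 119.67799934]
```

View pics/w6.png

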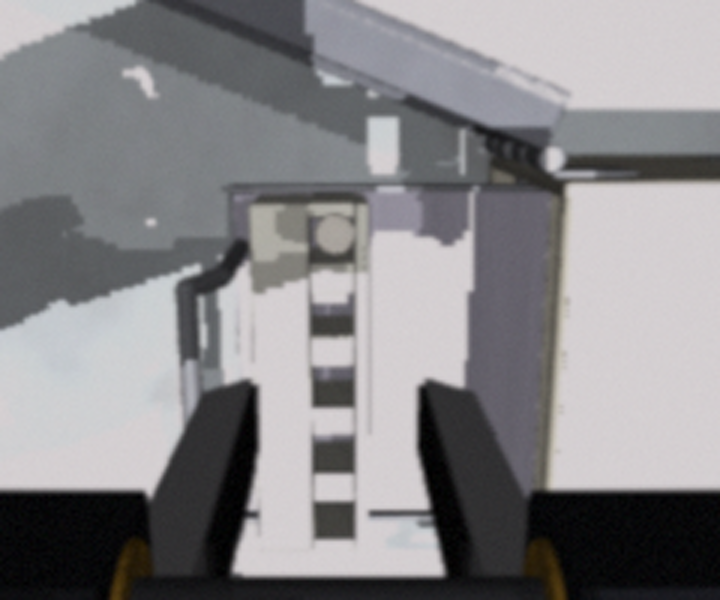

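Vial 1 stands in pocket 1, cap at (335,235), leaning slightly toward +y. Pockets 2-5 lie in the column at x≈332. Back to the rack.

Emit:
arm_command(plan=[[-0.2,-0.043,0.0023,-0.0035,0],[-0.2,-0.043,0.0023,-0.0035,0],[-0.2,-0.043,0.0023,-0.0035,0],[-0.2,-0.043,0.0023,-0.0035,0],[-0.2,-0.043,0.0023,-0.0035,0],[-0.2,-0.043,0.0023,-0.0035,0],[-0.2,-0.043,0.0023,-0.0035,0],[-0.2,-0.043,0.0023,-0.0035,0],[-0.2,-0.043,0.0023,-0.0035,0],[-0.2,-0.043,0.0023,-0.0035,0],[-0.2,-0.043,0.0023,-0.0035,0],[-0.2,-0.043,0.0023,-0.0035,0],[-0.2,-0.043,0.0023,-0.0035,0],[-0.2,0,0,0,0],[-0.2,0,0,0,0]])

```text
clock: 13.82
eef_pos: [507.6, -328.4, 248.6]
eef_rot: [-3.14, -0.001, 1.571]
wrist_force: [-0.2, -0.2, -0.5]
finger_gap: 37.4
finger_force: 0.0
```

```bash
cat >> h.py <<'E'
def caps(c,zc=106,box=(460,560,-420,-150),tol=7):
    W=cloud(c); z=W[...,2]; x,y=W[...,0],W[...,1]
    m=((abs(z-zc)<tol)&(x>box[0])&(x<box[1])&(y>box[2])&(y<box[3])).astype(np.uint8)
    n,l,st,ce=cv2.connectedComponentsWithStats(m)
    for i in range(1,n):
        if st[i,4]>15: print('cap px',ce[i].round(1),st[i,4],'mean',W[l==i].mean(0).round(1),'ray',ray(c,*ce[i],zc).round(1))
def held():
    """line along the front (+y) surface of the held vial below the tips"""
    s=manip.read_state(); t=np.array(s['eef_pos']); c=cam('wrist'); W=cloud(c).reshape(-1,3)
    m=(abs(W[:,0]-t[0])<5.5)&(abs(W[:,1]-t[1])<22)&(W[:,2]<t[2]+60)&(W[:,2]>t[2]-75)
    P=W[m]; 
    for a in range(-75,60,8):
        q=P[(P[:,2]>t[2]+a)&(P[:,2]<t[2]+a+8)]
        if len(q)>2: print(a+4,len(q),'dx',np.median(q[:,0]-t[0]).round(1),'dy max',np.percentile(q[:,1]-t[1],85).round(1))
    print('tcp',t.round(1),'gap',s['finger_gap'],'t',s['clock']); return c
E
python3 - <<'E'
from h import *
from h import K
c=load('wrist')
for n,u,v in [('p2top',332,303),('p2bot',332,335),('p3t',332,367),('p3b',332,407),('p4t',332,434),('p4b',333,473),('p5t',334,500),('p5b',334,538)]:
    print(n,ray(c,140+u/3-.33,90+v/3-.33,58).round(1))
c=cam('wrist'); caps(c); s=manip.read_state(); print(s['eef_pos'],s['clock'])
E
```

```text
p2top [476.9 220.9  58. ]
p2bot [476.9 206.9  58. ]
p3t [476.8 192.6  58. ]
p3b [476.8 174.3  58. ]
p4t [476.7 161.6  58. ]
p4b [477.1 143.   58. ]
p5t [477.5 129.7  58. ]
p5b [477.4 110.6  58. ]
cap px [247.6  94.9] 130 mean [ 502.  -223.4  105.8] ray [ 502.  -223.4  106. ]
cap px [251.2 125.2] 113 mean [ 506.1 -256.9  106. ] ray [ 506.1 -256.9  106. ]
cap px [254.7 154. ] 111 mean [ 510.2 -290.4  105.6] ray [ 510.2 -290.3  106. ]
cap px [257.8 181.3] 109 mean [ 514.1 -323.7  105.6] ray [ 514.  -323.6  106. ]
[ 507.71611144 -328.13635897  249.02242968] 13.875
```

Emit:
arm_command(plan=[[-0.2,0.0045,0.0064,0.03,0],[-0.2,0,0,0.04,0],[-0.2,0,0,0.04,0],[-0.2,0,0,0.03,0],[-0.2,0,0,0.02,0],[-0.2,0,0,0.02,0],[-0.2,0,0,0.007,0],[-0.2,0,0,0,0],[-0.2,0,0,0,0],[-1,0,0,0,0],[-1,0,0,0,0],[-1,0,0,0,0],[-1,0,0,0,0],[-1,0,0,-0.02,0],[-1,0,0,-0.03,0],[-1,0,0,-0.04,0],[-1,0,0,-0.04,0],[-1,0,0,0,0]])

```text
clock: 16.12
eef_pos: [514.9, -325.3, 196.1]
eef_rot: [3.137, 0.003, 1.571]
wrist_force: [-0.2, -0.5, 0.4]
finger_gap: 12.6
finger_force: 15.0
```

Emit:
arm_command(plan=[[-1,0.02,-0.0014,0,0],[-1,0.03,-0.002,0,0],[-1,0.04,-0.0028,0,0],[-1,0.04,-0.0028,0,0],[-1,0.04,-0.0028,0,0],[-1,0.04,-0.0028,0,0],[-1,0.04,-0.0028,0,0],[-1,0.04,-0.0028,0,0],[-1,0.04,-0.0028,0,0],[-1,0.04,-0.0028,0,0],[-1,0.04,-0.0028,0,0],[-1,0.04,-0.0028,0,0],[-1,0.04,-0.0028,0,0],[-1,0.04,-0.0028,0,0],[-1,0.01,-0.0028,0,0],[-1,0,0,0,0],[-1,0,0,0,0],[-1,0,0,0,0]])

```text
clock: 18.38
eef_pos: [474.3, 214.5, 192.9]
eef_rot: [-3.142, 0.0, 1.57]
wrist_force: [-1.0, 0.1, -0.3]
finger_gap: 12.0
finger_force: 15.0
```

```bash
python3 - <<'E'
from h import *
c=held()
E
```

```text
-55 6 dx -1.2 dy max 6.0
-47 31 dx 0.6 dy max 6.2
-39 35 dx -0.3 dy max 6.2
-31 38 dx 0.5 dy max 6.1
-23 42 dx -0.3 dy max 6.1
-15 49 dx -0.3 dy max 6.1
-7 53 dx 0.5 dy max 6.0
1 66 dx 0.4 dy max 6.0
9 68 dx -0.3 dy max 6.1
17 78 dx 0.1 dy max 6.0
25 59 dx 0.4 dy max 6.8
33 108 dx -0.2 dy max 6.9
41 464 dx 0.3 dy max 5.8
tcp [474.3 214.5 192.9] gap 12.026925362842427 t 18.375
```

Emit:
arm_command(plan=[[-1,0.0015,0.0027,0,0],[-1,0,0,0.03,0],[-1,0,0,0.02,0],[-1,0,0,0.01,0],[-1,0,0,0.01,0],[-1,0,0,0.01,0],[-1,0,0,0.01,0],[-1,0,0,0.01,0],[-1,0,0,0.01,0],[-1,0,0,0.003,0],[-1,0,0,0,0],[-1,0,0,0,0]])

```text
clock: 19.92
eef_pos: [477.1, 216.9, 80.3]
eef_rot: [3.141, -0.0, 1.571]
wrist_force: [-1.2, -0.6, -0.3]
finger_gap: 12.2
finger_force: 15.0
```

Emit:
arm_command(plan=[[-1,0,0,0.003,0],[-1,0,0,0,0],[-0.6,0,0,0,0],[-0.4,0,0,0,0],[-0.2,0,0,0,0],[-0.2,0,0,-0.03,0],[-0.2,0,0,-0.045,0],[-0.2,0,0,-0.05,0],[-0.2,-0.03,0.0023,-0.02,0],[-0.2,-0.043,0.0023,-0.02,0],[-0.2,-0.043,0.0023,0,0],[-0.2,-0.043,0.0023,0,0],[-0.2,-0.043,0.0023,0,0],[-0.2,-0.043,0.0023,0,0],[-0.2,-0.043,0.0023,0,0],[-0.2,-0.043,0.0023,0,0],[-0.2,-0.043,0.0023,0,0],[-0.2,-0.043,0.0023,0,0],[-0.2,-0.043,0.0023,0,0],[-0.2,-0.043,0.0023,0,0]])

```text
clock: 22.42
eef_pos: [504.4, -287.6, 241.9]
eef_rot: [-3.142, -0.0, 1.571]
wrist_force: [0.4, 0.1, 0.1]
finger_gap: 37.6
finger_force: 0.0
```

Emit:
arm_command(plan=[[-0.2,-0.005,0.0023,0,0],[-0.2,0,0,0,0],[-0.2,0,0,0,0]])

```text
clock: 22.8
eef_pos: [507.0, -290.1, 242.1]
eef_rot: [3.141, 0.0, 1.572]
wrist_force: [0.3, 0.4, 0.8]
finger_gap: 37.7
finger_force: 0.0
```

```bash
python3 - <<'E'
from h import *
c=cam('wrist'); caps(c); s=manip.read_state(); print(s['eef_pos'],s['clock'])
c=cam('top'); caps(c,120,(455,500,90,290),12)
E
```

```text
cap px [248.1 129.1] 121 mean [ 502.1 -223.1  105.8] ray [ 502.1 -223.   106. ]
cap px [251.5 158.4] 115 mean [ 506.  -256.6  105.9] ray [ 506.  -256.6  106. ]
cap px [254.9 185.9] 113 mean [ 510.1 -289.9  105.6] ray [ 510.1 -289.8  106. ]
[ 506.9806295  -290.13569171  242.19093712] 22.85
```

Emit:
arm_command(plan=[[-0.2,0.0003,0.0031,0.03,0],[-0.2,0,0,0.04,0],[-0.2,0,0,0.04,0],[-0.2,0,0,0.03,0],[-0.2,0,0,0.02,0],[-0.2,0,0,0.015,0],[-0.2,0,0,0.005,0],[-0.2,0,0,0,0],[-0.2,0,0,0,0],[-1,0,0,0,0],[-1,0,0,0,0],[-1,0,0,0,0],[-1,0,0,0,0],[-1,0,0,-0.02,0],[-1,0,0,-0.03,0],[-1,0,0,-0.04,0],[-1,0,0,-0.04,0],[-1,0,0,0,0]])

```text
clock: 25.15
eef_pos: [510.8, -291.4, 195.0]
eef_rot: [3.137, 0.003, 1.571]
wrist_force: [0.1, -0.4, -0.2]
finger_gap: 12.0
finger_force: 15.0
```

Emit:
arm_command(plan=[[-1,0.02,-0.0014,0,0],[-1,0.03,-0.002,0,0],[-1,0.04,-0.0028,0,0],[-1,0.04,-0.0028,0,0],[-1,0.04,-0.0028,0,0],[-1,0.04,-0.0028,0,0],[-1,0.04,-0.0028,0,0],[-1,0.04,-0.0028,0,0],[-1,0.04,-0.0028,0,0],[-1,0.04,-0.0028,0,0],[-1,0.04,-0.0028,0,0],[-1,0.04,-0.0028,0,0],[-1,0.024,-0.0016,0,0],[-1,0,0,0,0],[-1,0,0,0,0],[-1,0,0,0,0]])

```text
clock: 27.15
eef_pos: [476.8, 182.4, 191.7]
eef_rot: [-3.141, 0.0, 1.57]
wrist_force: [0.2, -0.3, 0.5]
finger_gap: 12.2
finger_force: 15.0
```

```bash
python3 - <<'E'
from h import *
c=held(); caps(c,120,(455,500,195,290),8)
E
```

```text
-55 3 dx 0.5 dy max 5.8
-47 32 dx -0.4 dy max 6.1
-39 34 dx 0.5 dy max 6.0
-31 40 dx 0.1 dy max 6.0
-23 45 dx -0.3 dy max 5.9
-15 48 dx 0.1 dy max 6.1
-7 52 dx 0.1 dy max 5.9
1 66 dx 0.1 dy max 6.0
9 61 dx 0.4 dy max 6.0
17 85 dx -0.3 dy max 6.1
25 59 dx -0.2 dy max 6.6
33 107 dx -0.2 dy max 6.8
41 474 dx 0.1 dy max 5.9
49 11 dx -0.8 dy max 4.2
tcp [476.8 182.4 191.7] gap 12.24396686927936 t 27.15
cap px [254.  119.2] 206 mean [478.3 259.6 119.4] ray [478.3 259.6 120. ]
cap px [252.8 165.3] 184 mean [477.2 217.6 119.5] ray [477.2 217.7 120. ]
```

Vials 1 and 2 are standing. Next I lower this one into pocket 3 at (477,184).

Emit:
arm_command(plan=[[-1,0.0017,0.0002,0,0],[-1,0,0,0.03,0],[-1,0,0,0.02,0],[-1,0,0,0.01,0],[-1,0,0,0.01,0],[-1,0,0,0.01,0],[-1,0,0,0.01,0],[-1,0,0,0.01,0],[-1,0,0,0.01,0],[-1,0,0,0.002,0],[-1,0,0,0,0],[-1,0,0,0,0]])

```text
clock: 28.7
eef_pos: [477.3, 184.9, 80.3]
eef_rot: [3.141, -0.0, 1.571]
wrist_force: [0.4, 0.4, -0.3]
finger_gap: 12.2
finger_force: 15.0
```

Emit:
arm_command(plan=[[-1,0,0,0.003,0],[-1,0,0,0,0],[-0.6,0,0,0,0],[-0.4,0,0,0,0],[-0.2,0,0,0,0],[-0.2,0,0,-0.03,0],[-0.2,0,0,-0.045,0],[-0.2,0,0,-0.05,0],[-0.2,-0.03,0.0023,-0.02,0],[-0.2,-0.042,0.0028,-0.02,0],[-0.2,-0.042,0.0028,0,0],[-0.2,-0.042,0.0028,0,0],[-0.2,-0.042,0.0028,0,0],[-0.2,-0.042,0.0028,0,0],[-0.2,-0.042,0.0028,0,0],[-0.2,-0.042,0.0028,0,0],[-0.2,-0.042,0.0028,0,0],[-0.2,-0.042,0.0028,0,0],[-0.2,-0.033,0.0018,0,0],[-0.2,0,0,0,0]])

```text
clock: 31.2
eef_pos: [506.0, -257.7, 241.4]
eef_rot: [-3.141, -0.0, 1.568]
wrist_force: [-0.8, -0.1, -0.3]
finger_gap: 37.8
finger_force: 0.0
```

Emit:
arm_command(plan=[[-0.2,0,0,0,0],[-0.2,0,0,0,0]])

```text
clock: 31.45
eef_pos: [506.5, -255.2, 242.2]
eef_rot: [3.141, 0.0, 1.572]
wrist_force: [0.0, -0.8, 0.6]
finger_gap: 37.5
finger_force: 0.0
```

```bash
python3 - <<'E'
from h import *
c=cam('wrist'); caps(c); s=manip.read_state(); print(s['eef_pos'],s['clock'])
E
```

```text
cap px [222.  157.8] 124 mean [ 470.8 -221.1  105.5] ray [ 470.9 -221.   106. ]
cap px [225.6 185.2] 117 mean [ 474.3 -254.2  105.3] ray [ 474.3 -254.1  106. ]
[ 506.55821978 -255.30528606  242.19096344] 31.5
```

The knock has happened: the rack is now about 32 mm nearer in x. The next vial is at (474.3,-254.2).

Emit:
arm_command(plan=[[-0.2,0.001,-0.0322,0,0],[-0.2,0,0,0.03,0],[-0.2,0,0,0.04,0],[-0.2,0,0,0.04,0],[-0.2,0,0,0.03,0],[-0.2,0,0,0.02,0],[-0.2,0,0,0.015,0],[-0.2,0,0,0.005,0],[-0.2,0,0,0,0],[-0.2,0,0,0,0],[-1,0,0,0,0],[-1,0,0,0,0],[-1,0,0,0,0],[-1,0,0,0,0],[-1,0,0,-0.02,0],[-1,0,0,-0.03,0],[-1,0,0,-0.04,0],[-1,0,0,-0.04,0],[-1,0,0,0,0]])

```text
clock: 33.88
eef_pos: [475.0, -255.7, 194.7]
eef_rot: [3.138, 0.003, 1.571]
wrist_force: [-0.5, -0.0, -1.2]
finger_gap: 12.2
finger_force: 15.0
```

Emit:
arm_command(plan=[[-1,0.02,0,0,0],[-1,0.03,0,0,0],[-1,0.04,0,0,0],[-1,0.04,0,0,0],[-1,0.04,0,0,0],[-1,0.04,0,0,0],[-1,0.04,0,0,0],[-1,0.04,0,0,0],[-1,0.04,0,0,0],[-1,0.04,0,0,0],[-1,0.036,0,0,0],[-1,0,0.0027,0,0],[-1,0,0,0,0],[-1,0,0,0,0],[-1,0,0,0,0]])

```text
clock: 35.75
eef_pos: [476.9, 150.3, 191.9]
eef_rot: [-3.141, 0.0, 1.57]
wrist_force: [-0.6, 0.5, -0.6]
finger_gap: 12.5
finger_force: 15.0
```

```bash
python3 - <<'E'
from h import *
c=held(); caps(c,120,(455,500,165,290),8)
E
```

```text
-55 3 dx 2.3 dy max 5.3
-47 30 dx 0.1 dy max 5.8
-39 35 dx -0.3 dy max 5.8
-31 41 dx 0.5 dy max 5.8
-23 43 dx 0.5 dy max 5.9
-15 47 dx -0.3 dy max 5.9
-7 53 dx -0.3 dy max 5.8
1 65 dx 0.4 dy max 5.7
9 67 dx 0.4 dy max 5.9
17 78 dx -0.3 dy max 5.9
25 62 dx 0.1 dy max 6.2
33 105 dx 0.3 dy max 6.8
41 463 dx -0.2 dy max 5.9
49 30 dx 1.4 dy max 3.5
tcp [476.9 150.3 191.9] gap 12.499489765321426 t 35.75
cap px [253.9  82.4] 227 mean [478.3 258.7 119.2] ray [478.3 258.6 120. ]
cap px [252.7 130.9] 185 mean [477.3 217.1 120. ] ray [477.3 217.1 120. ]
cap px [252.6 165.2] 179 mean [477.1 185.5 119.7] ray [477.1 185.5 120. ]
```

Emit:
arm_command(plan=[[-1,0.002,0,0,0],[-1,0,0,0.03,0],[-1,0,0,0.02,0],[-1,0,0,0.01,0],[-1,0,0,0.01,0],[-1,0,0,0.01,0],[-1,0,0,0.01,0],[-1,0,0,0.01,0],[-1,0,0,0.01,0],[-1,0,0,0.002,0],[-1,0,0,0,0],[-1,0,0,0,0]])

```text
clock: 37.3
eef_pos: [477.1, 152.9, 80.3]
eef_rot: [3.141, -0.0, 1.571]
wrist_force: [0.3, -0.5, -0.7]
finger_gap: 12.4
finger_force: 15.0
```

Release and return to y ≈ -222 (−374) and x ≈ 471.

Emit:
arm_command(plan=[[-1,0,0,0.003,0],[-1,0,0,0,0],[-0.6,0,0,0,0],[-0.4,0,0,0,0],[-0.2,0,0,0,0],[-0.2,0,0,-0.03,0],[-0.2,0,0,-0.045,0],[-0.2,0,0,-0.05,0],[-0.2,-0.03,0,-0.02,0],[-0.2,-0.042,-0.006,-0.02,0],[-0.2,-0.042,0,0,0],[-0.2,-0.042,0,0,0],[-0.2,-0.042,0,0,0],[-0.2,-0.042,0,0,0],[-0.2,-0.042,0,0,0],[-0.2,-0.042,0,0,0],[-0.2,-0.042,0,0,0],[-0.2,-0.008,0,0,0],[-0.2,0,0,0,0],[-0.2,0,0,0,0]])

```text
clock: 39.8
eef_pos: [471.0, -220.1, 242.1]
eef_rot: [3.141, -0.0, 1.572]
wrist_force: [-0.6, 0.4, -0.5]
finger_gap: 37.9
finger_force: 0.0
```

```bash
python3 - <<'E'
from h import *
c=cam('wrist'); caps(c); s=manip.read_state(); print(s['eef_pos'],s['clock'])
E
```

```text
cap px [253.3 186.7] 114 mean [ 472.2 -220.9  105.4] ray [ 472.2 -220.8  106. ]
[ 471.07624066 -220.1388239   242.10772322] 39.85
```

Then carry to pocket 5 at (477.2,120.2).

Emit:
arm_command(plan=[[-0.2,-0.0007,0.0008,0,0],[-0.2,0,0,0.03,0],[-0.2,0,0,0.04,0],[-0.2,0,0,0.04,0],[-0.2,0,0,0.03,0],[-0.2,0,0,0.02,0],[-0.2,0,0,0.015,0],[-0.2,0,0,0.005,0],[-0.2,0,0,0,0],[-0.2,0,0,0,0],[-1,0,0,0,0],[-1,0,0,0,0],[-1,0,0,0,0],[-1,0,0,0,0],[-1,0,0,-0.02,0],[-1,0,0,-0.03,0],[-1,0,0,-0.04,0],[-1,0,0,-0.04,0],[-1,0,0,0,0]])

```text
clock: 42.22
eef_pos: [472.7, -222.4, 194.7]
eef_rot: [3.137, 0.002, 1.571]
wrist_force: [-0.9, -0.4, -1.6]
finger_gap: 12.3
finger_force: 15.0
```

Emit:
arm_command(plan=[[-1,0.02,0,0,0],[-1,0.03,0,0,0],[-1,0.04,0,0,0],[-1,0.04,0,0,0],[-1,0.04,0,0,0],[-1,0.04,0,0,0],[-1,0.04,0,0,0],[-1,0.04,0,0,0],[-1,0.035,0,0,0],[-1,0.016,0,0,0],[-1,0,0.005,0,0],[-1,0,0,0,0],[-1,0,0,0,0],[-1,0,0,0,0]])

```text
clock: 43.98
eef_pos: [476.7, 118.5, 191.9]
eef_rot: [-3.142, 0.0, 1.57]
wrist_force: [-0.4, 0.0, -0.6]
finger_gap: 12.4
finger_force: 15.0
```

```bash
python3 - <<'E'
from h import *
c=held(); caps(c,120,(455,500,135,290),8)
E
```

```text
-55 4 dx -3.5 dy max 5.7
-47 31 dx 0.6 dy max 6.0
-39 33 dx -0.3 dy max 6.1
-31 42 dx 0.1 dy max 6.0
-23 43 dx -0.3 dy max 6.0
-15 50 dx 0.1 dy max 6.0
-7 53 dx -0.3 dy max 5.9
1 65 dx 0.4 dy max 5.9
9 66 dx -0.6 dy max 5.8
17 82 dx 0.1 dy max 5.9
25 58 dx 0.1 dy max 6.6
33 111 dx 0.4 dy max 6.7
41 462 dx 0.3 dy max 5.8
49 17 dx -0.8 dy max 3.3
tcp [476.7 118.5 191.9] gap 12.423973386599124 t 43.975
cap px [254.   43.3] 286 mean [478.4 258.5 119. ] ray [478.4 258.3 120. ]
cap px [252.7  94.8] 205 mean [477.1 216.6 119.8] ray [477.1 216.6 120. ]
cap px [252.8 131.3] 187 mean [477.2 185.  119.9] ray [477.2 185.  120. ]
cap px [252.1 165.6] 188 mean [476.5 153.4 119.5] ray [476.5 153.5 120. ]
```

Emit:
arm_command(plan=[[-1,0.0018,0.0003,0,0],[-1,0,0,0.03,0],[-1,0,0,0.02,0],[-1,0,0,0.01,0],[-1,0,0,0.01,0],[-1,0,0,0.01,0],[-1,0,0,0.01,0],[-1,0,0,0.01,0],[-1,0,0,0.01,0],[-1,0,0,0.002,0],[-1,0,0,0,0],[-1,0,0,0,0]])

```text
clock: 45.52
eef_pos: [477.2, 121.0, 80.3]
eef_rot: [3.141, -0.0, 1.571]
wrist_force: [-0.7, -0.7, -0.8]
finger_gap: 12.0
finger_force: 15.0
```

Emit:
arm_command(plan=[[-1,0,0,0.003,0],[-1,0,0,0,0],[-0.6,0,0,0,0],[-0.4,0,0,0,0],[-0.2,0,0,0,0],[-0.2,0,0,-0.03,0],[-0.2,0,0,-0.045,0],[-0.2,0,0,-0.05,0],[-0.6,0,-0.03,0,0],[-1,0,-0.03,0,0],[-1,0,-0.03,0,0],[-1,-0.03,0,0,0],[-1,-0.02,0,0,0],[-1,0,0,0,0],[-1,0,0,0,0]])

```text
clock: 47.4
eef_pos: [387.0, 71.3, 202.0]
eef_rot: [3.142, -0.0, 1.571]
wrist_force: [0.0, -0.1, 0.4]
finger_gap: 0.2
finger_force: 0.0
```

```bash
python3 - <<'E'
from h import *
c=cam('wrist'); s=manip.read_state(); print(s['eef_pos'],s['clock'],s['finger_gap']); caps(c,120,(455,500,95,290),8); caps(c,108,(410,440,100,260),5)
cv2.imwrite('pics/w7.png',cv2.resize(c['img'],(800,600),interpolation=cv2.INTER_CUBIC))
E
```

```text
[387.02685737  71.4218227  201.92670012] 47.45 0.6748214659648822
cap px [352.   41.6] 262 mean [475.7 215.6 119.2] ray [475.4 215.4 120. ]
cap px [349.3  79.3] 237 mean [475.7 184.1 119.3] ray [475.5 184.  120. ]
cap px [345.6 115.1] 205 mean [474.9 152.5 119.2] ray [474.6 152.5 120. ]
cap px [343.  148.4] 195 mean [474.9 121.3 119.2] ray [474.6 121.4 120. ]
cap px [292.   77.7] 1076 mean [424.8 185.9 108.4] ray [424.8 187.  108. ]
```

View pics/w7.png

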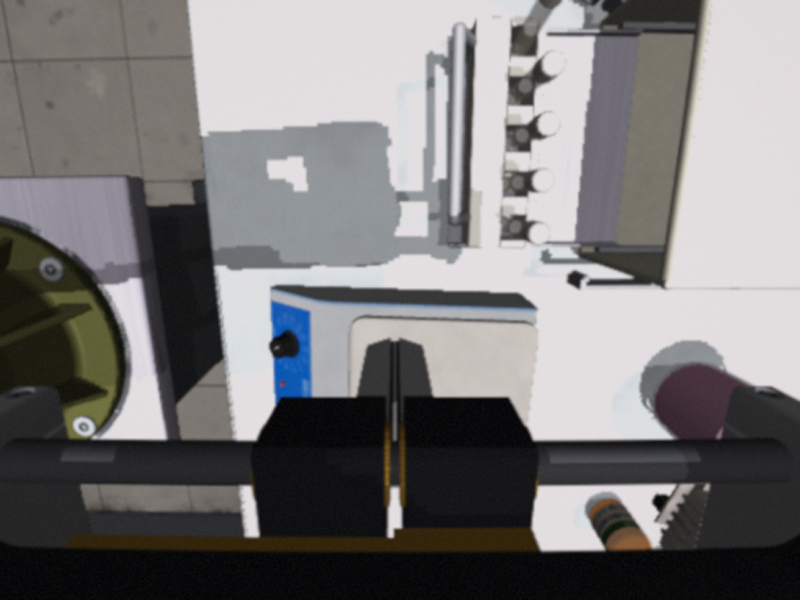

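All vials stand in the carriage. The handle is at x 424.8 and y about 186. I went to the wrong side in y, so I'll move over, lower to z 90, and push.

Emit:
arm_command(plan=[[-1,0.03,0,0,0],[-1,0.03,0,0,0],[-1,0.03,0,0,0],[-1,0.024,0,0,0],[-1,0,0,0.03,0],[-1,0,0,0.03,0],[-1,0,0,0.03,0],[-1,0,0,0.022,0],[-1,0,0,0,0],[-1,0,0.008,0,0],[-1,0,0.008,0,0],[-1,0,0.008,0,0],[-1,0,0.008,0,0],[-1,0,0.008,0,0],[-1,0,0.008,0,0],[-1,0,0.008,0,0],[-1,0,0.008,0,0]])

```text
clock: 49.58
eef_pos: [451.5, 185.0, 89.9]
eef_rot: [-3.142, -0.0, 1.571]
wrist_force: [-1.5, 0.1, 0.7]
finger_gap: 0.3
finger_force: 0.8
```

Emit:
arm_command(plan=[[-1,0,0.008,0,0],[-1,0,0.008,0,0],[-1,0,0.008,0,0],[-1,0,0.008,0,0],[-1,0,0.008,0,0],[-1,0,0.008,0,0],[-1,0,0.008,0,0],[-1,0,0.006,0,0],[-1,0,0.005,0,0],[-1,0,0,0,0]])

```text
clock: 50.82
eef_pos: [518.4, 184.8, 89.9]
eef_rot: [3.141, 0.0, 1.571]
wrist_force: [0.3, 0.5, 0.0]
finger_gap: 0.3
finger_force: 0.0
```

Emit:
arm_command(plan=[[-1,0,0.003,0,0],[-1,0,0.003,0,0],[-1,0,0.002,0,0],[-1,0,0,0,0]])

```text
clock: 51.32
eef_pos: [526.2, 184.9, 89.9]
eef_rot: [3.141, -0.0, 1.571]
wrist_force: [-0.0, -0.0, 0.0]
finger_gap: 0.3
finger_force: 0.0
```

Emit:
arm_command(plan=[[-1,0,0.003,0,0],[-1,0,0.002,0,0],[-1,0,0,0,0]])

```text
clock: 51.7
eef_pos: [527.8, 185.0, 89.9]
eef_rot: [-3.133, 0.001, 1.571]
wrist_force: [-28.2, -1.3, 17.3]
finger_gap: 0.5
finger_force: 14.5
```

The carriage is home: a hard stop at 28 N. I'll back off and look at the door.

Emit:
arm_command(plan=[[-1,0,-0.02,0,0],[-1,0,-0.03,0,0],[-1,0,-0.03,0,0],[-1,0,-0.03,-0.03,0],[-1,0,0,-0.04,0],[-1,0,0,-0.04,0],[-1,0.03,0.01,-0.04,0],[-1,0.03,0.01,-0.02,0],[-1,0.03,0.01,0,0],[-1,0.03,0.01,0,0],[-1,0,0,0,0],[-1,0,0,0,0]])

```text
clock: 53.2
eef_pos: [460.9, 304.5, 259.9]
eef_rot: [-3.142, 0.0, 1.571]
wrist_force: [1.1, -0.4, 0.5]
finger_gap: 0.7
finger_force: 0.0
```

```bash
python3 - <<'E'
from h import *
c=cam('wrist'); s=manip.read_state(); print(s['eef_pos'],s['clock'])
W=cloud(c); x,y,z=W[...,0],W[...,1],W[...,2]
m=(abs(z-133)<6)&(x<545)&(x>330)&(y>270)
P=W[m][:,:2].astype(np.float32); r=cv2.minAreaRect(P); print(len(P),r,cv2.boxPoints(r).round(0).tolist())
m=(abs(z-135)<5)&(y<300)&(x>500); print('roof min x',np.percentile(x[m],2),'y max',np.percentile(y[m],98))
m=(abs(z-107)<6)&(x>500)&(x<548)&(y<250)&(y>100); print('handle',m.sum(), np.median(x[m]))
cv2.imwrite('pics/w8.png',cv2.resize(c['img'],(800,600),interpolation=cv2.INTER_CUBIC))
E
```

```text
[460.93154144 304.26192033 260.10037168] 53.25
2751 ((459.021728515625, 332.5166931152344), (19.351274490356445, 190.31729125976562), 68.1084976196289) [[367.0, 359.0], [544.0, 288.0], [551.0, 306.0], [374.0, 377.0]]
roof min x 551.4591973200017 y max 279.3063305622674
handle 160 542.8567462057001
```

View pics/w8.png

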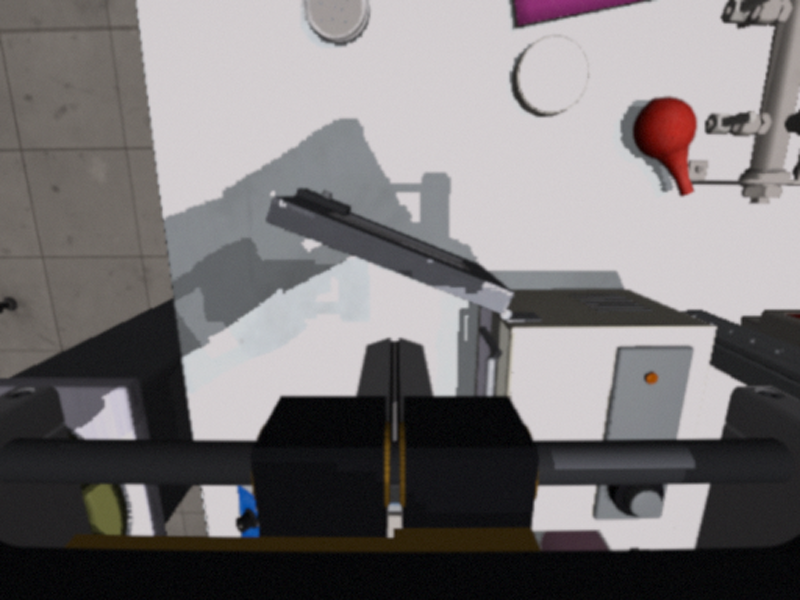

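The door runs from (512,300) to (272,210) in the picture. The depth fit gives hinge (549.2,285.2) and a≈1.95, with the outer side clear. I'll compute the push path in tool steps.

```bash
python3 - <<'E'
import numpy as np
H=np.array([549.2,285.2])
def Q(a):
    n=np.array([-np.cos(a),np.sin(a)]); return H+115*np.array([-np.sin(a),-np.cos(a)])+n*(20+12.5*abs(n[0])+8*abs(n[1]))
p=np.array([460,372.])
for a in np.r_[1.952,np.arange(1.85,0.05,-.1),0.0]:
    q=Q(a); d=(q-p)/1000; print(round(a,2),q.round(1),'tool dx %.4f dy %.4f'%(d[1],d[0])); p=q
E
```

```text
1.95 [454.4 357.8] tool dx -0.0142 dy -0.0056
1.85 [447.2 346.8] tool dx -0.0109 dy -0.0072
1.75 [441.4 335.3] tool dx -0.0115 dy -0.0058
1.65 [436.9 323.2] tool dx -0.0121 dy -0.0046
1.55 [433.6 311.1] tool dx -0.0121 dy -0.0032
1.45 [431.5 300.6] tool dx -0.0105 dy -0.0021
1.35 [430.3 289.8] tool dx -0.0108 dy -0.0012
1.25 [430.1 278.9] tool dx -0.0110 dy -0.0002
1.15 [431.  267.8] tool dx -0.0111 dy 0.0009
1.05 [432.9 256.7] tool dx -0.0111 dy 0.0020
0.95 [436.  245.8] tool dx -0.0110 dy 0.0031
0.85 [440.2 235. ] tool dx -0.0107 dy 0.0042
0.75 [445.5 224.6] tool dx -0.0104 dy 0.0053
0.65 [451.9 214.7] tool dx -0.0099 dy 0.0064
0.55 [459.4 205.4] tool dx -0.0093 dy 0.0075
0.45 [467.9 196.8] tool dx -0.0086 dy 0.0085
0.35 [477.4 189. ] tool dx -0.0078 dy 0.0095
0.25 [487.7 182.2] tool dx -0.0068 dy 0.0103
0.15 [498.8 176.5] tool dx -0.0057 dy 0.0111
0.0 [516.7 170.2] tool dx -0.0063 dy 0.0179
```

Emit:
arm_command(plan=[[-1,0.034,0,0,0],[-1,0.034,0,0,0],[-1,0,0,0.03,0],[-1,0,0,0.04,0],[-1,0,0,0.04,0],[-1,0,0,0.03,0],[-1,0,0,0.015,0],[-1,0,0,0,0],[-1,0,0,0,0]])

```text
clock: 54.38
eef_pos: [461.6, 373.1, 106.4]
eef_rot: [3.14, -0.001, 1.571]
wrist_force: [-0.3, -0.0, 0.3]
finger_gap: 0.2
finger_force: 0.0
```

Emit:
arm_command(plan=[[-1,-0.0145,-0.0066,0,0],[-1,-0.011,-0.0072,0,0],[-1,-0.0115,-0.0058,0,0],[-1,-0.012,-0.0046,0,0],[-1,-0.012,-0.0032,0,0],[-1,-0.0105,-0.0021,0,0],[-1,-0.011,-0.0012,0,0],[-1,-0.011,0,0,0],[-1,-0.011,0.0008,0,0],[-1,-0.011,0.002,0,0],[-1,-0.011,0.003,0,0],[-1,-0.0107,0.0042,0,0],[-1,0,0,0,0]])

```text
clock: 56.0
eef_pos: [440.6, 235.0, 104.9]
eef_rot: [-3.142, 0.0, 1.57]
wrist_force: [0.0, 0.4, 0.4]
finger_gap: 0.6
finger_force: 0.0
```

Emit:
arm_command(plan=[[-1,-0.0104,0.0053,0,0],[-1,-0.01,0.0064,0,0],[-1,-0.0093,0.0075,0,0],[-1,-0.0086,0.0085,0,0],[-1,-0.0078,0.0095,0,0],[-1,-0.0068,0.0103,0,0],[-1,-0.0057,0.011,0,0],[-1,0,0,0,0]])

```text
clock: 57.0
eef_pos: [499.4, 176.7, 104.8]
eef_rot: [-3.142, 0.0, 1.57]
wrist_force: [-0.3, -0.4, 0.4]
finger_gap: 0.3
finger_force: 0.0
```

```bash
python3 - <<'E'
from h import *
c=cam('wrist'); s=manip.read_state(); print(s['eef_pos'],s['clock'])
W=cloud(c); x,y,z=W[...,0],W[...,1],W[...,2]
m=(abs(z-133)<6)&(x<549)&(x>330)&(y>60)&(y<300); m[225:]=False
P=W[m][:,:2].astype(np.float32); r=cv2.minAreaRect(P); print(len(P),cv2.boxPoints(r).round(0).tolist())
E
```

```text
[498.96906386 176.9771495  104.75396334] 57.05
5574 [[521.0, 191.0], [541.0, 189.0], [548.0, 279.0], [528.0, 280.0]]
```

The door is at about 0.08 rad, right at the latch. I'll push on in small steps.

Emit:
arm_command(plan=[[-1,-0.002,0.005,0,0],[-1,-0.002,0.004,0,0],[-1,-0.002,0.003,0,0],[-1,0,0.003,0,0],[-1,0,0.002,0,0],[-1,0,0,0,0]])

```text
clock: 57.8
eef_pos: [516.1, 171.1, 105.0]
eef_rot: [3.141, -0.0, 1.571]
wrist_force: [-0.3, -0.2, -0.8]
finger_gap: 0.3
finger_force: 0.0
```

Emit:
arm_command(plan=[[-1,0,0.002,0,0],[-1,0,0.001,0,0],[-1,0,0,0,0]])

```text
clock: 58.18
eef_pos: [517.3, 171.1, 104.9]
eef_rot: [-3.138, 0.001, 1.571]
wrist_force: [-13.9, -1.4, 8.6]
finger_gap: 0.5
finger_force: 7.2
```

Emit:
arm_command(plan=[[-1,0,0.0015,0,0],[-1,0,0,0,0]])

```text
clock: 58.42
eef_pos: [517.4, 171.1, 104.9]
eef_rot: [-3.134, 0.001, 1.571]
wrist_force: [-26.1, -2.7, 16.5]
finger_gap: 0.4
finger_force: 13.7
```

Emit:
arm_command(plan=[[-1,0,-0.02,0,0],[-1,0,-0.03,0,0],[-1,0,-0.03,-0.03,0],[-1,0,0,-0.04,0],[-1,0,0,-0.04,0],[-1,-0.03,0.01,-0.04,0],[-1,-0.03,0.02,0,0],[-1,-0.03,0.03,0,0],[-1,-0.02,0.03,0,0],[-1,0,0,0,0],[-1,0,0,0,0]])

```text
clock: 59.8
eef_pos: [530.0, 61.4, 254.8]
eef_rot: [-3.141, -0.0, 1.571]
wrist_force: [0.1, 0.2, 0.5]
finger_gap: 0.5
finger_force: 0.0
```

```bash
python3 - <<'E'
from h import *
c=cam('wrist'); s=manip.read_state(); print(s['eef_pos'],s['clock'])
W=cloud(c); x,y,z=W[...,0],W[...,1],W[...,2]
m=(abs(z-133)<5)&(x<547)&(x>330)&(y>60)&(y<300); m[225:]=False
P=W[m]
for lo in range(80,290,30):
    q=P[(P[:,1]>lo)&(P[:,1]<lo+30)]
    if len(q)>5: print(lo+15,len(q),np.percentile(q[:,0],2).round(1))
m=(z>155)&(z<166)&(x>600)&(x<700)&(y<200); print('btn',m.sum(),np.nanmedian(W[m],0))
cv2.imwrite('pics/w9.png',cv2.resize(c['img'],(800,600),interpolation=cv2.INTER_CUBIC))
E
```

```text
[529.86306497  61.60831158 255.05844187] 59.85
95 300 529.6
125 456 529.6
155 495 529.6
185 520 529.6
215 563 529.7
245 478 529.7
btn 576 [658.70780416 139.29411554 161.93675882]
```

View pics/w9.png

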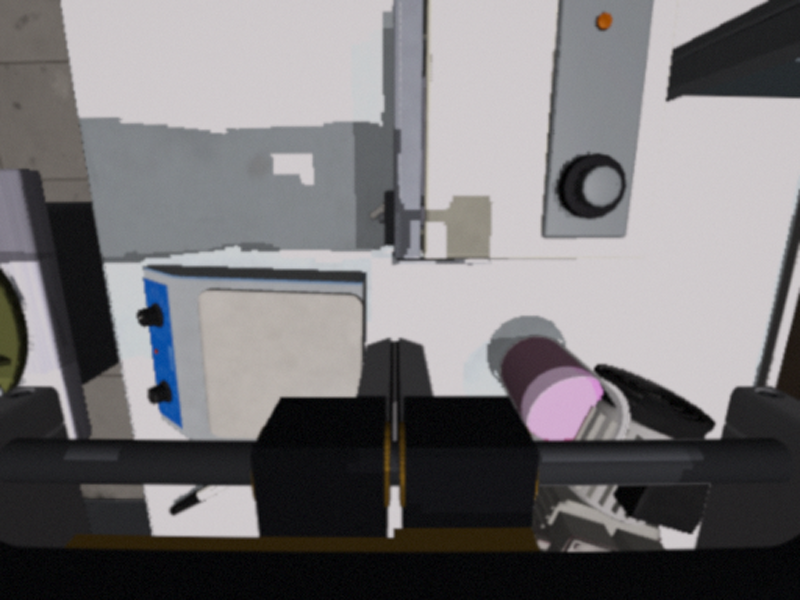

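The door face is flat at x=529.6 along its whole length, so it is shut. The button is at (658.7,139.3,162). There is a dark shelf bracket at right (670-800,0-100), so I'll check its clearance.

```bash
python3 - <<'E'
from h import *
for n in ('wrist','top'):
    c=load(n) if n=='wrist' else cam('top')
    W=cloud(c).reshape(-1,3); m=(W[:,0]>560)&(W[:,0]<800)&(W[:,1]>0)&(W[:,1]<260)&(W[:,2]>175)
    if n=='wrist': m&=np.arange(len(W))<225*512
    P=W[m]
    for lo in range(560,800,20):
        q=P[(P[:,0]>=lo)&(P[:,0]<lo+20)]
        if len(q): print(n,lo,len(q),'y',q[:,1].min().round(),q[:,1].max().round(),'z',q[:,2].min().round(),q[:,2].max().round())
E
```

```text
top 560 47 y 9.0 118.0 z 532.0 558.0
top 620 1 y 69.0 69.0 z 394.0 394.0
top 740 847 y 0.0 260.0 z 325.0 663.0
top 760 2043 y 0.0 260.0 z 177.0 666.0
top 780 1041 y 0.0 260.0 z 177.0 666.0
```

The shelf is close at x≥740, so I'll turn the tool a quarter (narrow side along x) before going over the button.

Emit:
arm_command(plan=[[-1,0,0,0,-0.143],[-1,0,0,0,-0.143],[-1,0,0,0,-0.143],[-1,0,0,0,-0.143],[-1,0,0,0,-0.143],[-1,0,0,0,-0.143],[-1,0,0,0,-0.143],[-1,0,0,0,-0.143],[-1,0,0,0,-0.143],[-1,0,0,0,-0.143],[-1,0,0,0,-0.141],[-1,0,0,0,0],[-1,0,0,0,0]])

```text
clock: 61.52
eef_pos: [530.1, 61.5, 255.1]
eef_rot: [3.142, 0.0, 3.139]
wrist_force: [0.2, 0.4, -0.2]
finger_gap: 0.3
finger_force: 0.0
```

Emit:
arm_command(plan=[[-1,-0.026,0.0156,0,0],[-1,-0.026,0.0156,0,0],[-1,-0.026,0.0156,0,0],[-1,-0.026,0.0156,0,0],[-1,-0.0248,0.0156,0,0],[-1,0,0,0.03,0],[-1,0,0,0.03,0],[-1,0,0,0,0],[-1,0,0,0,0]])

```text
clock: 62.65
eef_pos: [659.5, 139.3, 196.6]
eef_rot: [3.141, 0.002, 3.141]
wrist_force: [-0.4, -0.1, 0.1]
finger_gap: 0.7
finger_force: 0.0
```

Emit:
arm_command(plan=[[-1,0,0,0.02,0],[-1,0,0,0.01,0],[-1,0,0,0.003,0],[-1,0,0,0.003,0],[-1,0,0,0.003,0],[-1,0,0,0,0]])

```text
clock: 63.4
eef_pos: [659.3, 139.2, 156.5]
eef_rot: [3.141, 0.001, -3.141]
wrist_force: [-0.7, -0.1, 4.5]
finger_gap: 0.1
finger_force: 2.3
```

Emit:
arm_command(plan=[[-1,0,0,0.0015,0],[-1,0,0,0,0],[-1,0,0,0,0]])

```text
clock: 63.78
eef_pos: [659.4, 139.2, 156.2]
eef_rot: [3.141, 0.002, -3.141]
wrist_force: [-4.6, -1.4, 11.6]
finger_gap: 0.7
finger_force: 6.1
```

The button has bottomed at 156.2 with 11.6 N. I'll lift off and check the end state.

Emit:
arm_command(plan=[[-1,0,0,-0.02,0],[-1,0,0,-0.03,0],[-1,0,0,-0.03,0],[-1,0.03,0,-0.03,0],[-1,0.04,0,0,0],[-1,0.04,0,0,0],[-1,0.04,0,0,0],[-1,0,0,0,0],[-1,0,0,0,0]])

```text
clock: 64.9
eef_pos: [509.7, 139.2, 264.7]
eef_rot: [3.141, 0.001, -3.141]
wrist_force: [-0.4, 0.1, 1.2]
finger_gap: 0.3
finger_force: 0.0
```

```bash
python3 - <<'E'
from h import *
c=cam('wrist'); s=manip.read_state(); print(s['eef_pos'],s['clock'],s['wrist_force'])
W=cloud(c); x,y,z=W[...,0],W[...,1],W[...,2]
m=(abs(z-133)<5)&(x<547)&(x>480)&(y>60)&(y<300); m[225:]=False
P=W[m]
for lo in range(80,290,40):
    q=P[(P[:,1]>lo)&(P[:,1]<lo+40)]
    if len(q)>5: print(lo+20,len(q),np.percentile(q[:,0],2).round(1))
for n in ('wrist','side'):
    c=c if n=='wrist' else cam('side'); W=cloud(c); m=np.hypot(W[...,0]-658.7,W[...,1]-139.3)<9; print(n,'btn z',np.median(W[m][:,2]),m.sum())
t=load('side')['img']; cv2.imwrite('pics/s9.png',cv2.resize(t[125:235,215:345],(700,592),interpolation=cv2.INTER_CUBIC))
E
```

```text
[509.8165655  139.08719629 264.37221693] 64.95 [ 0.31073915 -0.24793409  0.67807378]
100 377 528.7
140 495 528.8
180 496 528.8
220 492 528.7
260 466 528.8
wrist btn z 162.55842304163312 24
side btn z 161.55041088757594 11
```

View pics/s9.png

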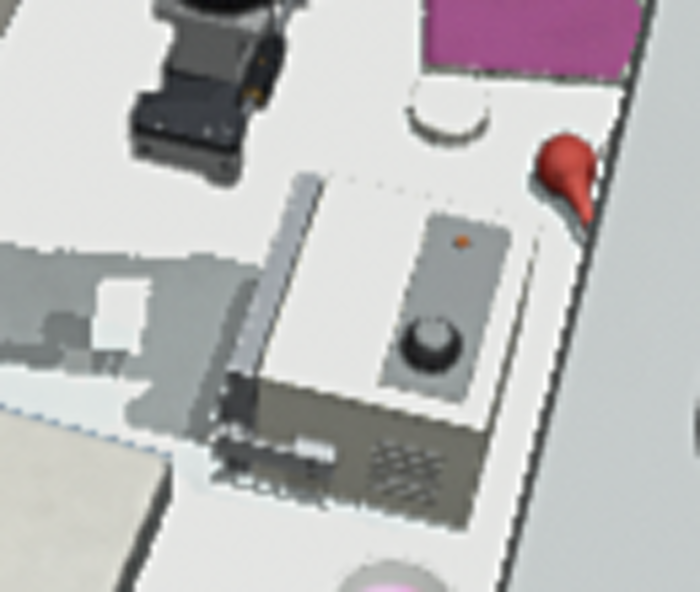

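The side view shows the door flush along the front (270,280), the latch at the keeper (320,450), and the button up (430,335). I'll hand in.

```bash
python3 -c "
from cell import ticket
print(ticket.sign_off())"
```

```text
the job is handed in; nothing more can be done
None
```

I put all five vials in the carriage, pushed it home, shut the door and pressed the start button until it bottomed; it came back up, and I handed the job in at about 65 s. The door sits flush, but I did not measure the latch tongue itself, and no verdict came back.

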